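# Wedge the rocking slide warmer firm

### The job

The slide warmer rocks, because the screw foot under its front right corner has seized too short to reach the bench. Push the wooden wedge lying beside it along the bench, thin end first, under that foot until the warmer no longer rocks and still stands level, testing by pressing down on that corner; finish with the fingers still pressing firmly on the corner above the wedge. Nothing is to be picked up, the warmer must not be shoved along the bench, and the jar, bottle and slide box stay where they are.

Things in the scene. Friction and masses are not known exactly. Their poses are not given: they have to be found in the camera images.
- warmer: Slide warmer, loose, about 2 kg: white box 200 x 280 mm (x, y), flat aluminium top 70 mm and underside 20 mm above the bench. Origin: bench level under its middle; x from front (knob side, towards the robot) to back, y to its left, z up. Four feet at x = +-75, y = +-115 mm. Left alone it stands level on three; 2 to 4 N down over the short foot tips it till that foot strikes the bench.
- short_foot (a point): Bench-level point below the centre of the short foot (warmer x = -75, y = -115 mm, front right). The foot is a 24 mm steel disc hanging 4 to 9 mm over the bench, unknown which. It stops the wedge where the wedge is as thick as the gap: the push needed then climbs from under 1 N to 3 N or more within a few mm: enough. At some 6 N or more the wedge begins to drag the warmer along the bench.
- press_spot (a point): Point on the warmer's flat top straight above the short foot, 70 mm above the bench, 25 mm in from the front and right faces: where to press to test. Clear all round; a lip 12 mm high stands only at the back edge. A firm press is 6 to 15 N. Well wedged, the corner gives about 1 mm or less under it, and the warmer stays within half a degree of level.
- wedge: Plain wooden wedge, 30 g, 90 mm long (x), 45 mm wide (y), flat on the bench to the right of the warmer, thin end roughly towards the short foot (within some 25 degrees, up to 30 mm aside). Tapers evenly from 16 mm at its square thick end (x = -45 mm) to 1.5 mm at its thin end (x = +45 mm). Origin: middle of its underside. Slides easily, holds under load.
- wedge_thick_end (a point): Middle of the wedge's upright square-cut thick end face (45 mm wide, 16 mm high), 8 mm above the bench: where to push.
- wedge_thin_end (a point): Middle of the wedge's thin edge, at bench level.
- stain_jar: Square glass staining jar with lid and stain, 54 mm square, 88 mm high, in front of the warmer. Origin under its middle. Leave alone.
- mountant: Small amber bottle with black cap, 42 mm across, 85 mm high, to the left of the warmer. Origin under its middle. Leave alone.
- slide_box: Grey plastic slide box, 87 x 100 mm, 37 mm high, on the bench to the right of the warmer's back corner. Origin under its middle. Leave alone.

How it is judged (in metres and radians):
On the way:
1. the wedge is pushed under the short foot and bears against it (x of short_foot in the frame of wedge below 0.048 m and contact force between wedge and warmer above 0.3 N), for 0.05 s.
At the end, for the whole second after the job is handed in: The short foot stands on the wedge; the fingers press the warmer's top within 45 mm of the spot above it with over 3 N, which the wedge helps to bear; the warmer is still, within 0.01 rad of level and 20 mm of where it stood (x of short_foot in the frame of wedge between -0.03 and 0.05 m and y of short_foot in the frame of wedge between -0.024 and 0.024 m and contact force between the fingers and warmer above 3 N and horizontal distance between the grasp point and press_spot below 0.045 m and contact force between wedge and warmer above 1 N and angle between warmer's own z axis and vertical below 0.01 rad and angular speed of warmer below 0.05 rad/s and distance of warmer from where it was at the start of the episode below 0.02 m); the arm keeps its last pose, push and grip.
It fails at once if the wedge is picked up or stood on end (height (world z) of wedge above 0.012 m or angle between wedge's own z axis and vertical above 0.35 rad).
It fails at once if the warmer is lifted (height (world z) of warmer above 0.012 m or angle between warmer's own z axis and vertical above 0.12 rad).
It fails at once if the warmer is shoved along the bench (distance of warmer from where it was at the start of the episode above 0.03 m).
It fails at once if a bystander is moved or tipped (distance of any of stain_jar, mountant, slide_box from where it was at the start of the episode above 0.02 m or angle between any of stain_jar, mountant, slide_box's own z axis and vertical above 0.2 rad).
It also fails if it takes over 64 s, if anything falls off the work surface, if the arm or the gripper's body presses on something with over 40 N, if the wrist force passes 120 N, or if a joint passes its speed limit or range.

### The arm

A 6-joint arm with a two-finger parallel gripper is mounted at the origin on the work surface. World frame = base frame: x ahead of the robot, y to its left, z up, the work surface at z = 0. Lengths are in m, angles in degrees, forces in N, time in s.
With the tool pointing down it reaches from about 0.275 to 0.85 m from the base axis. Payload 5.2 kg.
Tool frame: the origin (TCP) lies midway between the tips of the shut fingers; the grasp point (between the pads) lies 19 mm behind it; z points along the fingers, y is the direction in which the jaws open and shut (so a half turn about z gives the same grasp; the last joint's range is limited). The gripper opens to 85 mm and grips with 20 to 120 N. Pads are 22 mm wide; open, the fingers measure 114 mm over their backs; the gripper's body (76 mm by 85 mm) begins 54 mm behind the grasp point. The pads swing forward as they close: fully open they stand 13 mm farther back than shut.
Start: joints at [60.057, 14.817, 87.949, -0, 77.235, -11.62], TCP at [0.173, 0.522, 0.231] pointing down, gripper open.
Joint ranges: [-179.93, 179.93], [-52.35, 119.4], [10.71, 147.94], [-69.91, 249.91], [12.55, 155.21], [-178.61, 178.61]. Speed limits (degrees/s): [147.25, 147.25, 180, 180, 180, 180].

### API

Orientations are given as a 3x3 rotation matrix whose columns are the frame's x, y, z axes.
In Python, from plant import manip gives the robot as it stands.
- The arm moves only by the tool servo_tool, never from a script. Its argument "motion" is a list that holds one entry, the list of rows, each a list of 7 numbers: the shift along the tool's x, y, z in mm, then the turn, a rotation vector about the tool's x, y, z in degrees, then the gripper command: -1 is shut, 1 is fully open, values between are in proportion. In form: [[[tx, ty, tz, ax, ay, az, claw], ...]]. A call has exactly 10 rows; each row shifts and turns the commanded pose from where the row before left it, along the tool's axes as they then stand; what a row does not reach is not made up. A row lasts 1/10 s, in which the tool goes at most 50 mm and 8.59 degrees, less where a joint would pass 70% of its speed; a pose out of reach is approached as far as the arm can. A call is refused whole if a number of a shift passes 50 or a number of a turn 8.59, either way. A call with a gripper value outside its range is refused whole. The fingers move at their own pace and stop on an object; "newtons" is the grip in N (left out, the last holds). Time passes only in rows, so rows that do not move let the fingers close, or fill a call up. It gives the time, the measured TCP pose, the force and the opening at its end, in the units of the state.
- manip.state(): the state, without advancing time (a new reading comes with each control period).
- manip.snapshot(name): name is "side" or "top"; returns the picture (384x512x3 uint8, red, green, blue); there is no depth.
- manip.camera_params(name): a dict with "camera_matrix" (3x3 intrinsics, pixels), "k1" (the pictures are not rectified: a ray, as slopes to the right and down, at radius r is drawn at 1 + k1 r^2 times it, then the intrinsics apply), "R" (3x3) and "t" (3): a world point X has camera coordinates R X + t. Camera axes: x right, y down, z forward; pixel columns grow to the right and rows downward; lengths in m; the calibration is good to about 2 mm. A picture is of the moment at which its call begins. camera_params takes no time and is no camera call.
- manip.job_done(): hands the job in, once; it reports no verdict.
Trained networks look in the newest picture that a camera, given by its name, has taken for a name from the list of things; names that differ only in an ending like _2 or _b are one class to them, and where a whole thing is asked for, a point or a joint stands for the part that bears it (a point fixed in the world has none). Each returns a list of dicts, best first, with "conf" (0 to 1); they miss things now and then, are a little off and sometimes report something else, mostly with a low value. They report only what shows in the picture. A call takes as long as a camera call.
- manip.search_frame(camera, target): "at" ([x, y, z] in m, in the coordinates of the camera as it stood for that picture, good to about 4 mm: the middle of the surface that is visible of it).
- manip.regions_of(camera, target): "region" (384x512 bool, what is visible of it).
The state is a dict: "time_s": time; "q": joint angles; "qd": joint speeds; "effort": joint torques, N m; "tcp_pos": TCP position; "eef_rot": TCP orientation; "wrist_force": force on the tool from outside, world axes, zero at the start; "ft_torque": the same for the moment, N m; "grip_width": finger opening in m.
Only numpy, scipy, OpenCV 4.12 (cv2) and the standard library are available. Lean on these libraries where they do the work, as an engineer would, in place of code of your own. Each camera call takes 0.05 s, during which the arm holds its last target.

## Working session

There is one attempt and no reset: what is moved stays moved. The work goes in short steps, Python scripts to look and compute and a tool call to move; the robot and the scene stay as the last step left them, time stands still between calls to the robot, and variables do not carry over. Pictures are saved under pics/ and viewed, and the job is handed in when it is done.

Besides the shell and the picture viewer there is one more tool, called after "Call:" as name(argument=value, ...) on one line, values as JSON. servo_tool: Moves the arm, as the interface text tells. Its arguments: {"type":"object","properties":{"motion":{"type":"array","items":{"type":"array","items":{"type":"array","items":{"type":"number"}}}},"newtons":{"type":"number"}},"required":["motion"]}

```bash
mkdir -p pics
cat > h.py <<'E'
import numpy as np, cv2
from plant import manip
def snap(c,n):
    im=manip.snapshot(c); cv2.imwrite(f'pics/{n}.png',cv2.cvtColor(im,cv2.COLOR_RGB2BGR)); return im
def ray(c,uv):
    p=manip.camera_params(c); K=np.array(p['camera_matrix']);R=np.array(p['R']);t=np.array(p['t'])
    d=(np.linalg.inv(K)@[uv[0],uv[1],1])[:2]; rd=np.hypot(*d); r=rd
    for _ in range(30): r=rd/(1+p['k1']*r*r)
    d=d*(r/rd if rd>0 else 1)
    return -R.T@t, R.T@np.array([d[0],d[1],1])
def atz(c,uv,z):
    o,d=ray(c,uv); return o+d*(z-o[2])/d[2]
def proj(c,X):
    p=manip.camera_params(c); K=np.array(p['camera_matrix']);Y=np.array(p['R'])@X+p['t']
    s=Y[:2]/Y[2]; s=s*(1+p['k1']*(s@s)); return (K@[s[0],s[1],1])[:2]
def find(c,n):
    p=manip.camera_params(c);R=np.array(p['R']);t=np.array(p['t'])
    return [(round(r['conf'],2),np.round(R.T@(np.array(r['at'])-t),4)) for r in manip.search_frame(c,n)[:2]]
E
python3 - <<'E'
from h import *
for c in ('top','side'):
    snap(c,c+'0')
    for n in ['warmer','short_foot','press_spot','wedge','wedge_thick_end','wedge_thin_end','stain_jar','mountant','slide_box']: print(c,n,find(c,n))
s=manip.state();print(s['time_s'],s['eef_rot'],s['wrist_force'],s['grip_width'])
E
```

```text
top warmer [(0.96, array([0.6204, 0.1189, 0.0657]))]
top short_foot [(0.63, array([0.621 , 0.1103, 0.0706]))]
top press_spot [(0.72, array([0.6194, 0.1167, 0.0674]))]
top wedge [(0.85, array([ 0.5146, -0.0749,  0.0046]))]
top wedge_thick_end [(0.89, array([ 0.5136, -0.0803,  0.0143])), (0.49, array([0.6189, 0.114 , 0.0674]))]
top wedge_thin_end [(0.88, array([ 0.5138, -0.0741,  0.0097])), (0.4, array([0.6184, 0.1147, 0.0692]))]
top stain_jar [(0.76, array([0.4668, 0.1525, 0.0758]))]
top mountant [(0.83, array([0.6261, 0.3   , 0.0869]))]
top slide_box [(0.92, array([ 0.6631, -0.1302,  0.0405]))]
side warmer [(0.95, array([0.6122, 0.0529, 0.0722]))]
side short_foot [(0.86, array([0.6137, 0.0521, 0.0687]))]
side press_spot [(0.68, array([0.6101, 0.0499, 0.0671]))]
side wedge [(0.65, array([ 0.5119, -0.085 ,  0.009 ]))]
side wedge_thick_end [(0.69, array([ 0.514 , -0.0878,  0.0102]))]
side wedge_thin_end [(0.75, array([ 0.5139, -0.0848,  0.0044]))]
side stain_jar [(0.91, array([0.463 , 0.1439, 0.0515])), (0.67, array([ 0.5134, -0.0844,  0.0069]))]
side mountant [(0.86, array([0.6309, 0.2953, 0.077 ]))]
side slide_box [(0.82, array([ 0.6619, -0.1508,  0.0346]))]
1.0 [[-9.49308230e-01  3.14346757e-01  1.72879751e-05]
 [ 3.14346757e-01  9.49308229e-01  4.27414758e-05]
 [-2.97597270e-06  4.60092536e-05 -9.99999999e-01]] [-0.18256206  0.48943188  0.00174912] 0.08542706574347393
```

Run:
```python
from h import *
for c in ('top','side'):
    for n,z in (('warmer',0.07),('wedge',0.0)):
        r=manip.regions_of(c,n)[0]; m=r['region'].astype(np.uint8)
        np.save(f'pics/{c}_{n}.npy',m)
        k=max(cv2.findContours(m,0,2)[0],key=cv2.contourArea)
        b=cv2.boxPoints(cv2.minAreaRect(k)); print(c,n,r['conf'],m.sum(),b.round(1).tolist())
        a=cv2.approxPolyDP(k,3,True)[:,0]; 
        for q in a: print(q, atz(c,q,z).round(4), atz(c,q,0).round(4))
```

```text
top warmer 0.71 11581 [[179.0, 227.8000030517578], [193.6999969482422, 129.39999389648438], [319.5, 148.3000030517578], [304.70001220703125, 246.6999969482422]]
[195 134] [0.7373 0.2369 0.07  ] [0.7505 0.2481 0.    ]
[182 219] [0.5457 0.2656 0.07  ] [0.5464 0.2786 0.    ]
[203 223] [0.5365 0.2185 0.07  ] [0.5366 0.2284 0.    ]
[207 232] [0.5164 0.2095 0.07  ] [0.5152 0.2189 0.    ]
[224 226] [0.5295 0.1715 0.07  ] [0.5292 0.1784 0.    ]
[305 237] [ 0.5042 -0.0079  0.07  ] [ 0.5022 -0.0128  0.    ]
[317 150] [ 0.6978 -0.0373  0.07  ] [ 0.7085 -0.0441  0.    ]
[244 137] [0.7291 0.1261 0.07  ] [0.7418 0.13   0.    ]
top wedge 0.69 740 [[309.70001220703125, 234.5], [315.5, 216.10000610351562], [353.70001220703125, 228.1999969482422], [347.8999938964844, 246.60000610351562]]
[316 218] [ 0.5467 -0.0393  0.    ] [ 0.5467 -0.0393  0.    ]
[313 235] [ 0.5068 -0.0317  0.    ] [ 0.5068 -0.0317  0.    ]
[348 245] [ 0.483  -0.1132  0.    ] [ 0.483  -0.1132  0.    ]
[351 229] [ 0.5203 -0.1209  0.    ] [ 0.5203 -0.1209  0.    ]
side warmer 0.95 10348 [[187.3000030517578, 248.39999389648438], [191.0
[... 564 characters left out ...]
] [ 0.6548 -0.0895  0.07  ] [ 0.6708 -0.0165  0.    ]
[300 248] [ 0.6806 -0.0838  0.07  ] [ 0.7006 -0.01    0.    ]
[303 227] [ 0.6972 -0.0326  0.07  ] [0.7198 0.0491 0.    ]
[295 152] [0.7385 0.2274 0.07  ] [0.7674 0.3491 0.    ]
side wedge 0.6 1177 [[174.39999389648438, 299.20001220703125], [196.60000610351562, 254.8000030517578], [223.0, 268.0], [200.8000030517578, 312.3999938964844]]
[219 266] [ 0.5476 -0.0354  0.    ] [ 0.5476 -0.0354  0.    ]
[196 264] [ 0.5068 -0.0247  0.    ] [ 0.5068 -0.0247  0.    ]
[178 292] [ 0.4756 -0.0872  0.    ] [ 0.4756 -0.0872  0.    ]
[178 300] [ 0.4759 -0.1046  0.    ] [ 0.4759 -0.1046  0.    ]
[205 304] [ 0.5199 -0.1187  0.    ] [ 0.5199 -0.1187  0.    ]
```

View pics/top0.png

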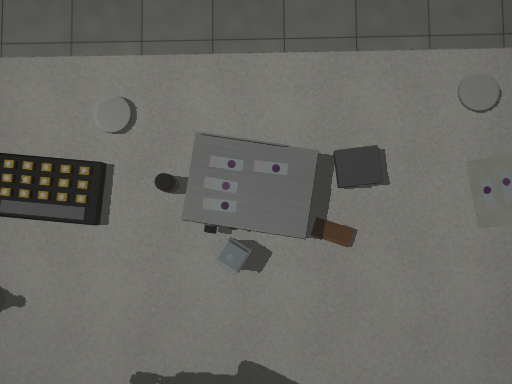

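View pics/side0.png

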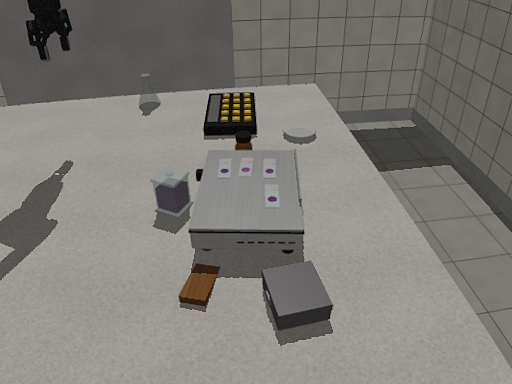

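The top view shows the warmer with its corners near (196,134), (318,150), (306,238) and (183,220). The wedge is at (313–353, 218–246), partly in the warmer's shadow. I'll zoom in to refine this.

Run:
```python
import cv2,numpy as np
def z(n,x0,y0,x1,y1,s,o):
    im=cv2.imread(f'pics/{n}.png')[y0:y1,x0:x1]; im=cv2.resize(im,None,fx=s,fy=s,interpolation=cv2.INTER_CUBIC)
    im=np.clip((im/255.)**0.6*255,0,255).astype(np.uint8)
    for k in range(x0,x1,10): cv2.putText(im,str(k),((k-x0)*s,8),0,.3,(0,255,0),1);cv2.line(im,((k-x0)*s,10),((k-x0)*s,16),(0,255,0))
    for k in range(y0,y1,10): cv2.putText(im,str(k),(0,(k-y0)*s),0,.3,(0,255,0),1)
    cv2.imwrite(f'pics/{o}.png',im)
z('top0',290,200,370,260,10,'zt'); z('top0',170,120,330,250,4,'zw'); z('side0',170,210,310,315,5,'zs')
```

```text
(no output)
```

View pics/zt.png

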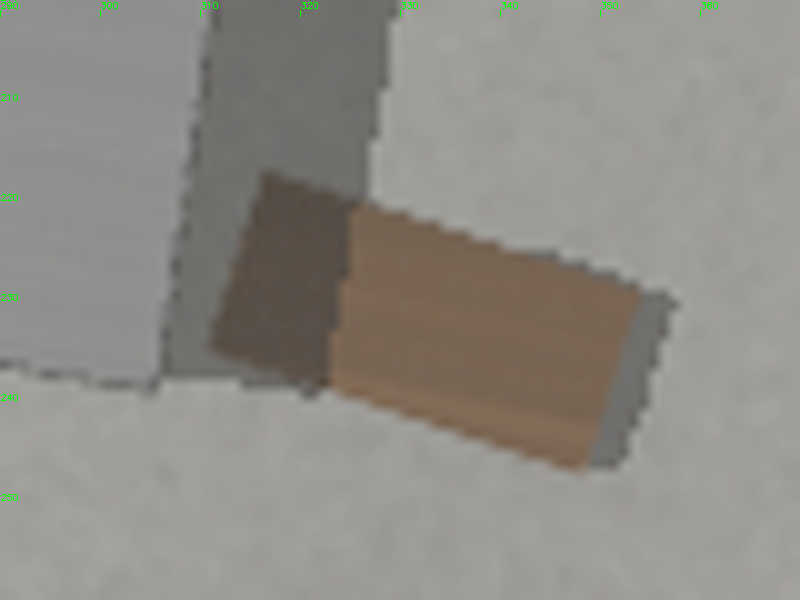

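View pics/zw.png

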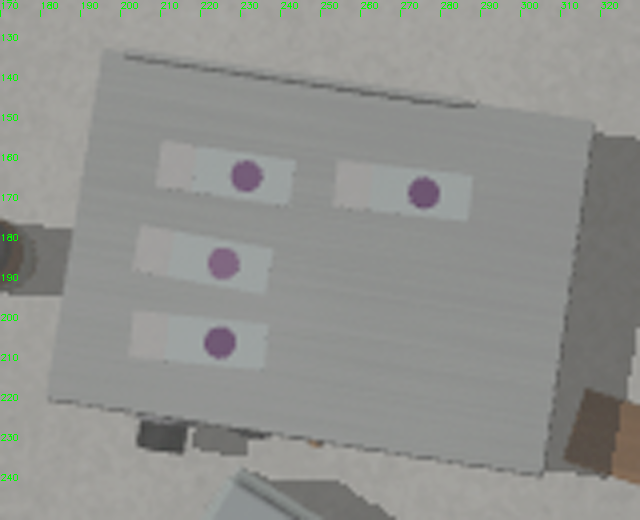

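View pics/zs.png

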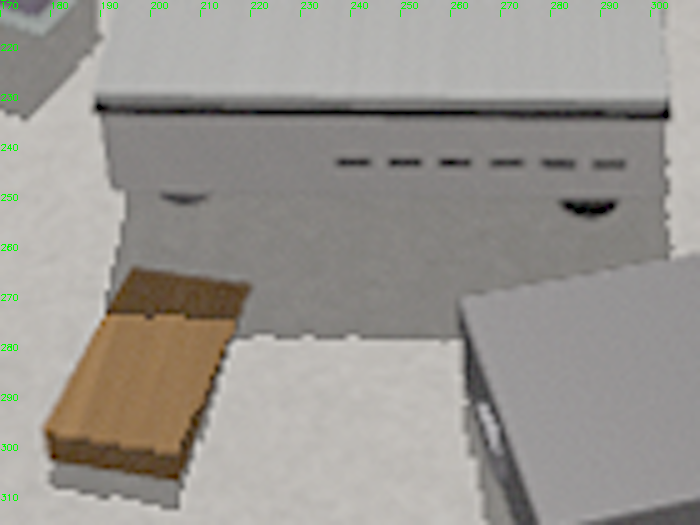

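```bash
cat > fit.py <<'E'
from h import *
from scipy.optimize import least_squares
def fit(obs,x0):
    # obs: (cam,uv,local)
    def W(p,l): c,s=np.cos(p[2]),np.sin(p[2]); return np.array([p[0]+c*l[0]-s*l[1],p[1]+s*l[0]+c*l[1],l[2]])
    f=lambda p:np.concatenate([proj(c,W(p,l))-uv for c,uv,l in obs])
    r=least_squares(f,x0); return r.x,r.fun.reshape(-1,2).round(1).tolist(),W
E
python3 - <<'E'
from fit import *
D=.045;
tw=[('top',(353.6,228.7),(-D,-.0225,.016)),('top',(348,246.3),(-D,.0225,.016)),('top',(316,216.7),(D,-.0225,.0015)),('top',(310.8,234.8),(D,.0225,.0015))]
sw=[('side',(196,263.3),(D,.0225,.0015)),('side',(219.3,266.9),(D,-.0225,.0015)),('side',(178.8,302),(-D,.0225,0)),('side',(205.3,305.7),(-D,-.0225,0)),('side',(178.7,296.5),(-D,.0225,.016))]
# wedge x axis ~ +y world : yaw ~ 100deg; its left (+y) is world -x
top=[('top',(305,238.4),(-.1,-.14,.07)),('top',(317.8,150.5),(.1,-.14,.07)),('top',(181.8,219.8),(-.1,.14,.07))]
sd=[('side',(188.5,229.5),(-.1,-.14,.07)),('side',(303,231.5),(.1,-.14,.07))]
for nm,a,b,x0 in(('wedge',tw,sw,[.51,-.08,1.8]),('warmer',top,sd,[.62,.115,.1])):
    for o in (a,b,a+b):
        x,r,W=fit(o,x0); print(nm,x[:2].round(4),np.degrees(x[2]).round(2),r)
        if nm=='warmer': print('spot',W(x,(-.075,-.115,0)).round(4))
        else: print('thick',W(x,(-D,0,.008)).round(4),'thin',W(x,(D,0,0)).round(4))
p=manip.state(); 
for c in('top','side'): P=manip.camera_params(c);print(c,(-np.array(P['R']).T@P['t']).round(3))
E
```

```text
wedge [ 0.5147 -0.0751] 72.03 [[0.2, -0.5], [0.2, 0.6], [0.0, -0.1], [-0.4, 0.0]]
thick [ 0.5009 -0.1179  0.008 ] thin [ 0.5286 -0.0323  0.    ]
wedge [ 0.5134 -0.0741] 71.79 [[-0.5, -0.0], [0.4, -0.4], [0.4, 0.3], [0.4, 0.7], [-0.8, -0.7]]
thick [ 0.4994 -0.1168  0.008 ] thin [ 0.5275 -0.0313  0.    ]
wedge [ 0.5138 -0.0745] 71.77 [[0.0, 0.0], [-0.1, 1.0], [-0.2, 0.2], [-0.7, 0.3], [-0.2, 0.1], [0.7, -0.2], [0.6, 0.5], [0.6, 0.9], [-0.5, -0.5]]
thick [ 0.4998 -0.1173  0.008 ] thin [ 0.5279 -0.0318  0.    ]
warmer [0.6208 0.114 ] -8.94 [[0.4, 0.4], [0.4, -0.5], [-0.8, 0.1]]
spot [0.5288 0.012  0.    ]
warmer [0.6219 0.1108] -9.93 [[-1.0, -0.3], [1.0, -0.1]]
spot [0.5282 0.0105 0.    ]
warmer [0.6206 0.1129] -9.17 [[0.7, 0.7], [1.0, -0.2], [-0.5, -0.1], [-0.8, -0.5], [1.0, -1.3]]
spot [0.5282 0.0114 0.    ]
top [0.535 0.067 1.138]
side [ 0.551 -0.563  0.524]
```

Call:
servo_tool(motion=[[[0, 0, 0, 0, 0, 8.5, -0.39], [0, 0, 0, 0, 0, 8.5, -0.39], [0, 0, 0, 0, 0, 8.5, -0.39], [0, 0, 0, 0, 0, 8.5, -0.39], [0, 0, 0, 0, 0, 8.5, -0.39], [0, 0, 0, 0, 0, 8.5, -0.39], [0, 0, 0, 0, 0, 8.5, -0.39], [0, 0, 0, 0, 0, 8.5, -0.39], [0, 0, 0, 0, 0, 8.5, -0.39], [0, 0, 0, 0, 0, 8.5, -0.39]]], newtons=20)

```text
time_s: 2.2
tcp_pos: [0.1729, 0.5221, 0.2313]
eef_rot: [[0.236, 0.972, -0.0], [0.972, -0.236, -0.0], [-0.0, -0.0, -1.0]]
wrist_force: [-0.8, 0.2, -0.1]
grip_width: 0.0262
```

```bash
cat >> h.py <<'E'
def to(X,yaw=None):
    s=manip.state(); R=np.array(s['eef_rot']); d=R.T@(np.array(X)-s['tcp_pos'])*1000
    y=np.degrees(np.arctan2(R[1,0],R[0,0]))
    print('t',round(s['time_s'],2),'tcp',np.round(s['tcp_pos'],4),'yaw',y.round(2),'tilt',np.degrees(np.arccos(-R[2,2])).round(2),'F',np.round(s['wrist_force'],2),'w',round(s['grip_width'],4),'| shift mm',d.round(1),'turn z',None if yaw is None else round(y-yaw,2))
E
python3 - <<'E'
from h import *
to((.4904,-.147,.10),72); print(manip.state()['q'])
E
```

```text
t 2.2 tcp [0.1729 0.5221 0.2313] yaw 76.33 tilt 0.0 F [-0.8   0.17 -0.12] w 0.0262 | shift mm [-575.1  466.7  131.3] turn z 4.33
[6.00591045e+01 1.48164021e+01 8.79496208e+01 4.36201779e-04
 7.72361810e+01 7.37296925e+01]
```

Call:
servo_tool(motion=[[[-29, 23, 0, 0, 0, 0, -0.39], [-29, 23, 0, 0, 0, 0, -0.39], [-29, 23, 0, 0, 0, 0, -0.39], [-29, 23, 0, 0, 0, 0, -0.39], [-29, 23, 0, 0, 0, 0, -0.39], [-29, 23, 0, 0, 0, 0, -0.39], [-29, 23, 0, 0, 0, 0, -0.39], [-29, 23, 0, 0, 0, 0, -0.39], [-29, 23, 0, 0, 0, 0, -0.39], [-29, 23, 0, 0, 0, 0, -0.39]]])

```text
time_s: 3.2
tcp_pos: [0.3303, 0.1856, 0.2316]
eef_rot: [[0.23, 0.973, 0.001], [0.973, -0.23, 0.0], [0.0, 0.001, -1.0]]
wrist_force: [0.8, 1.0, 1.0]
grip_width: 0.0262
```

Call:
servo_tool(motion=[[[-29, 23, 0, 0, 0, 0, -0.39], [-29, 23, 0, 0, 0, 0, -0.39], [-29, 23, 0, 0, 0, 0, -0.39], [-29, 23, 0, 0, 0, 0, -0.39], [-29, 23, 0, 0, 0, 0, -0.39], [-29, 23, 0, 0, 0, 0, -0.39], [-29, 23, 0, 0, 0, 0, -0.39], [-29, 23, 0, 0, 0, 0, -0.39], [-29, 23, 0, 0, 0, 0, -0.39], [-25, 23, 0, 0, 0, 0, -0.39]]])

```text
time_s: 4.2
tcp_pos: [0.4882, -0.1462, 0.2314]
eef_rot: [[0.231, 0.973, 0.0], [0.973, -0.231, -0.0], [-0.0, 0.0, -1.0]]
wrist_force: [-0.2, 0.4, 0.3]
grip_width: 0.0261
```

Run:
```python
from h import *
to((.4904,-.147,.03),72); print(manip.state()['q'])
```

```text
t 4.2 tcp [ 0.4882 -0.1462  0.2314] yaw 76.63 tilt 0.02 F [-0.21  0.39  0.34] w 0.0261 | shift mm [-2.000e-01  2.300e+00  2.014e+02] turn z 4.63
[-2.92262857e+01  1.06318020e+01  9.33520154e+01 -7.07668165e-03
  7.59959166e+01 -1.58565297e+01]
```

Call:
servo_tool(motion=[[[0, 2, 20, 0, 0, 4.6, -0.39], [0, 0, 30, 0, 0, 0, -0.39], [0, 0, 30, 0, 0, 0, -0.39], [0, 0, 30, 0, 0, 0, -0.39], [0, 0, 30, 0, 0, 0, -0.39], [0, 0, 30, 0, 0, 0, -0.39], [0, 0, 20, 0, 0, 0, -0.39], [0, 0, 5, 0, 0, 0, -0.39], [0, 0, 0, 0, 0, 0, -0.39], [0, 0, 0, 0, 0, 0, -0.39]]])

```text
time_s: 5.2
tcp_pos: [0.4905, -0.1452, 0.0373]
eef_rot: [[0.308, 0.951, 0.002], [0.951, -0.308, -0.001], [-0.0, 0.002, -1.0]]
wrist_force: [-0.3, -0.1, 0.6]
grip_width: 0.026
```

```bash
cat > zoom.py <<'E'
import cv2,numpy as np
def z(n,x0,y0,x1,y1,s,o):
    im=cv2.imread(f'pics/{n}.png')[y0:y1,x0:x1]; im=cv2.resize(im,None,fx=s,fy=s,interpolation=cv2.INTER_CUBIC)
    im=np.clip((im/255.)**0.6*255,0,255).astype(np.uint8)
    for k in range(x0,x1,10): cv2.putText(im,str(k),((k-x0)*s,8),0,.3,(0,255,0),1);cv2.line(im,((k-x0)*s,10),((k-x0)*s,16),(0,255,0))
    for k in range(y0,y1,10): cv2.putText(im,str(k),(0,(k-y0)*s),0,.3,(0,255,0),1)
    cv2.imwrite(f'pics/{o}.png',im)
E
python3 - <<'E'
from h import *; from zoom import z
snap('side','s1'); snap('top','t1'); z('s1',130,190,310,325,4,'s1z')
to((.4904,-.147,.005),72)
E
```

```text
t 5.3 tcp [ 0.4907 -0.1454  0.0377] yaw 72.08 tilt 0.15 F [0.04 0.03 0.44] w 0.0265 | shift mm [-1.6  0.1 32.7] turn z 0.08
```

View pics/s1z.png

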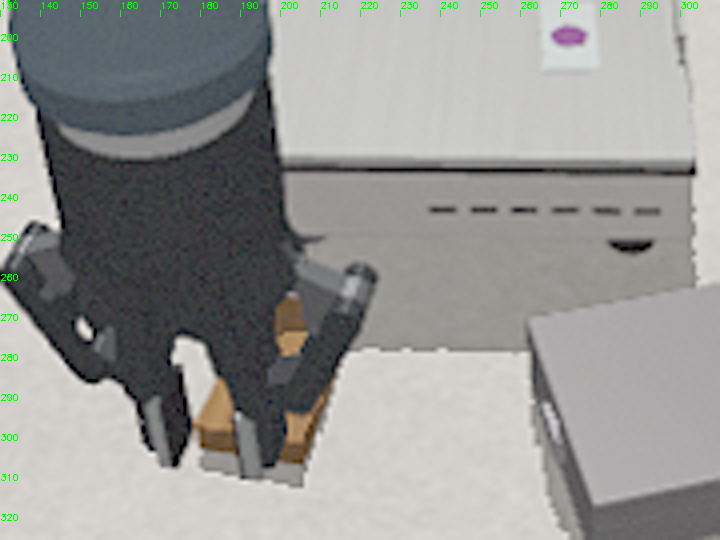

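The fingers straddle the wedge's thick end at about (167,305) and (195,305), on the camera side, and are still 37 mm up. Next I lower them the rest of the way.

Call:
servo_tool(motion=[[[0, 0, 10, 0, 0, 0, -0.39], [0, 0, 10, 0, 0, 0, -0.39], [0, 0, 7, 0, 0, 0, -0.39], [0, 0, 4, 0, 0, 0, -0.39], [0, 0, 2, 0, 0, 0, -0.39], [0, 0, 0, 0, 0, 0, -0.39], [3, 0, 0, 0, 0, 0, -0.39], [3, 0, 0, 0, 0, 0, -0.39], [3, 0, 0, 0, 0, 0, -0.39], [0, 0, 0, 0, 0, 0, -0.39]]])

```text
time_s: 6.3
tcp_pos: [0.4927, -0.1358, 0.0035]
eef_rot: [[0.307, 0.952, 0.0], [0.952, -0.307, -0.0], [0.0, 0.0, -1.0]]
wrist_force: [-0.8, 0.2, 0.3]
grip_width: 0.0262
```

Run:
```python
from h import *; from zoom import z
snap('side','s2'); z('s2',130,190,310,325,4,'s2z')
to((.4904,-.147,.005),72)
```

```text
t 6.35 tcp [ 0.4927 -0.136   0.0035] yaw 72.11 tilt 0.02 F [-0.22 -0.13  0.54] w 0.0257 | shift mm [-11.1   1.2  -1.5] turn z 0.11
```

View pics/s2z.png

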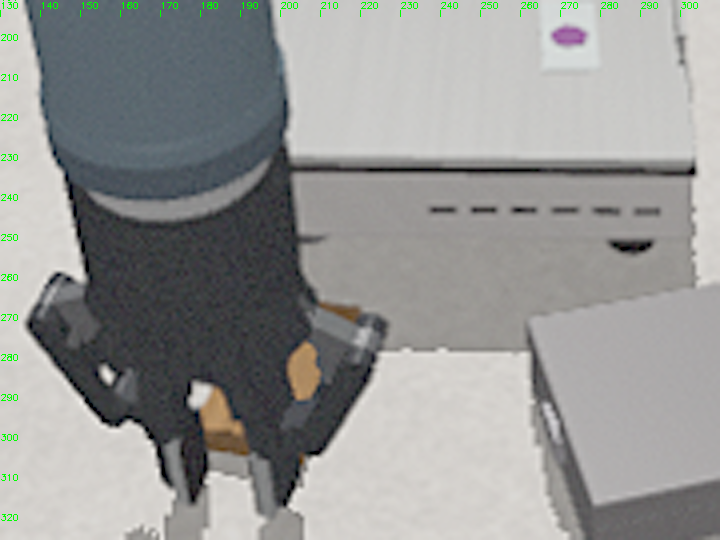

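Call:
servo_tool(motion=[[[3, 0, 0, 0, 0, 0, -0.39], [3, 0, 0, 0, 0, 0, -0.39], [3, 0, 0, 0, 0, 0, -0.39], [3, 0, 0, 0, 0, -1, -0.39], [3, 0, 0, 0, 0, -1, -0.39], [3, 0, 0, 0, 0, -1, -0.39], [3, 0, 0, 0, 0, -1, -0.39], [3, 0, 0, 0, 0, -1, -0.39], [3, 0, 0, 0, 0, -1, -0.39], [0, 0, 0, 0, 0, 0, -0.39]]])

```text
time_s: 7.35
tcp_pos: [0.5, -0.1099, 0.0033]
eef_rot: [[0.206, 0.979, -0.0], [0.979, -0.206, 0.0], [0.0, -0.0, -1.0]]
wrist_force: [0.1, -0.6, -0.2]
grip_width: 0.0262
```

Run:
```python
from h import *; from zoom import z
snap('side','s3'); z('s3',130,190,310,325,4,'s3z')
snap('top','t3'); z('t3',280,190,380,265,8,'t3z')
to((.4904,-.147,.005),78)
for n in('wedge_thick_end','wedge_thin_end','wedge'): print(find('side',n),find('top',n))
```

```text
t 7.45 tcp [ 0.5001 -0.1103  0.0033] yaw 78.09 tilt 0.0 F [ 0.26 -0.05  0.62] w 0.026 | shift mm [-37.9  -1.9  -1.7] turn z 0.09
[(0.86, array([ 0.5019, -0.08  ,  0.0104]))] [(0.88, array([ 0.5162, -0.0603,  0.0088]))]
[(0.76, array([ 0.5023, -0.0801,  0.0077]))] [(0.92, array([ 0.5149, -0.0536,  0.0089])), (0.68, array([0.4684, 0.1529, 0.0742]))]
[(0.78, array([ 0.4977, -0.0761,  0.0129]))] [(0.96, array([ 0.5134, -0.0566,  0.0063]))]
```

View pics/s3z.png

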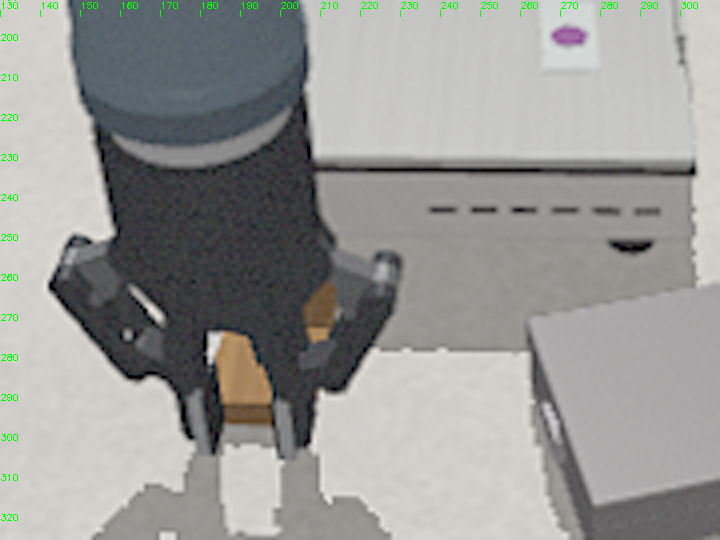

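View pics/t3z.png

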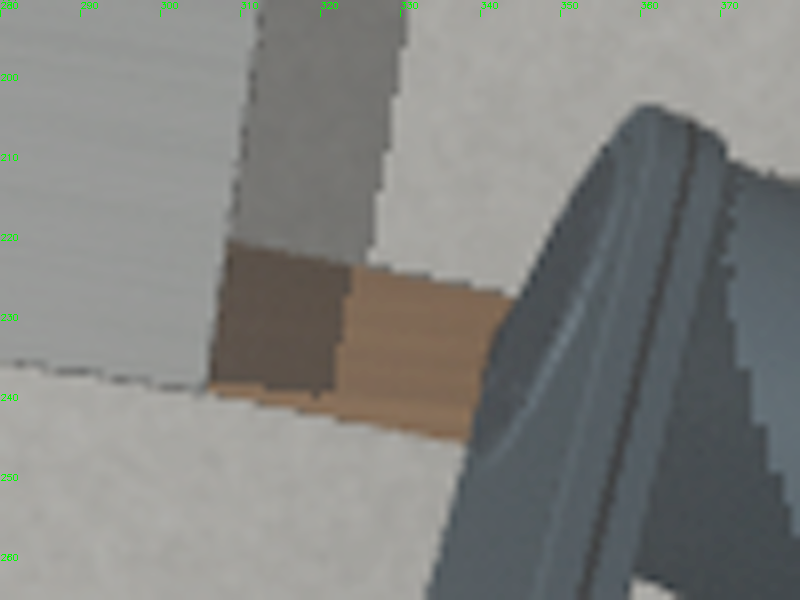

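```bash
cat > edge.py <<'E'
from h import *
from scipy.optimize import least_squares
def pose(pr,pl,prior):
    # right-side (local y=-.0225) & left edge pixels in top cam; fit lateral+yaw, prior on along
    def W(p,l): c,s=np.cos(p[2]),np.sin(p[2]); return np.array([p[0]+c*l[0]-s*l[1],p[1]+s*l[0]+c*l[1],l[2]])
    def f(p):
        o=[]
        for pts,y in((pr,-.0225),(pl,.0225)):
            a=proj('top',W(p,(-.045,y,.016)));b=proj('top',W(p,(.045,y,.0015)));n=np.array([-(b-a)[1],(b-a)[0]]);n/=np.linalg.norm(n)
            o+=[(np.array(q)-a)@n for q in pts]
        h=np.array([np.cos(p[2]),np.sin(p[2])]); o.append(((p[:2]-prior)@h)*500); return o
    r=least_squares(f,[prior[0],prior[1],1.36]); p=r.x
    foot=np.array([.5285,.0115]); d=foot-p[:2]; c,s=np.cos(p[2]),np.sin(p[2])
    print('wedge',p[:2].round(4),'yaw',np.degrees(p[2]).round(2),'foot in wedge',np.round([c*d[0]+s*d[1],-s*d[0]+c*d[1]],4),'res',np.round(r.fun,2))
    return p
E
python3 - <<'E'
from edge import *
s=manip.state();h=np.array(s['eef_rot'])[:2,0]; pr=np.array(s['tcp_pos'])[:2]+h*.056
pose([(308.2,219.6),(344,226.2),(326,222.7)],[(305.8,237.7),(337.7,244.6),(322,241.3)],pr)
E
```

```text
wedge [ 0.5139 -0.0562] yaw 78.35 foot in wedge [ 0.0692 -0.0006] res [-0.48 -0.1  -0.11  0.46  0.06  0.16 -0.  ]
```

Call:
servo_tool(motion=[[[3, 0, 0, 0, 0, 0, -0.39], [3, 0, 0, 0, 0, 0, -0.39], [3, 0, 0, 0, 0, 0, -0.39], [3, 0, 0, 0, 0, 0, -0.39], [3, 0, 0, 0, 0, 0, -0.39], [3, 0, 0, 0, 0, 0, -0.39], [3, 0, 0, 0, 0, 0, -0.39], [2, 0, 0, 0, 0, 0, -0.39], [1, 0, 0, 0, 0, 0, -0.39], [0, 0, 0, 0, 0, 0, -0.39]]])

```text
time_s: 8.75
tcp_pos: [0.505, -0.0867, 0.0033]
eef_rot: [[0.206, 0.978, 0.0], [0.978, -0.206, 0.0], [0.0, -0.0, -1.0]]
wrist_force: [0.5, -0.1, 0.2]
grip_width: 0.0262
```

Call:
servo_tool(motion=[[[1, 0, 0, 0, 0, 0, -0.39], [0, 0, 0, 0, 0, 0, -0.39], [1, 0, 0, 0, 0, 0, -0.39], [0, 0, 0, 0, 0, 0, -0.39], [1, 0, 0, 0, 0, 0, -0.39], [0, 0, 0, 0, 0, 0, -0.39], [1, 0, 0, 0, 0, 0, -0.39], [0, 0, 0, 0, 0, 0, -0.39], [0, 0, 0, 0, 0, 0, -0.39], [0, 0, 0, 0, 0, 0, -0.39]]])

```text
time_s: 9.75
tcp_pos: [0.5058, -0.083, 0.0033]
eef_rot: [[0.207, 0.978, 0.0], [0.978, -0.207, -0.0], [-0.0, 0.0, -1.0]]
wrist_force: [0.1, -0.5, -1.0]
grip_width: 0.026
```

Run:
```python
from h import *; from zoom import z
snap('top','t4'); z('t4',280,190,380,265,8,'t4z')
to((.4904,-.147,.005),78)
F=[]
for i in range(6): manip.snapshot('top'); F.append(manip.state()['wrist_force'])
print(np.round(F,2).tolist())
```

```text
t 9.8 tcp [ 0.5058 -0.0829  0.0033] yaw 78.08 tilt 0.0 F [ 0.37 -0.5   0.29] w 0.0261 | shift mm [-65.9  -1.9  -1.7] turn z 0.08
[[-1.01, -0.33, -0.72], [0.28, 0.06, 0.13], [0.07, 0.47, -0.07], [0.31, -0.14, -0.52], [0.46, 0.15, 0.28], [-0.27, -0.57, 0.21]]
```

View pics/t4z.png

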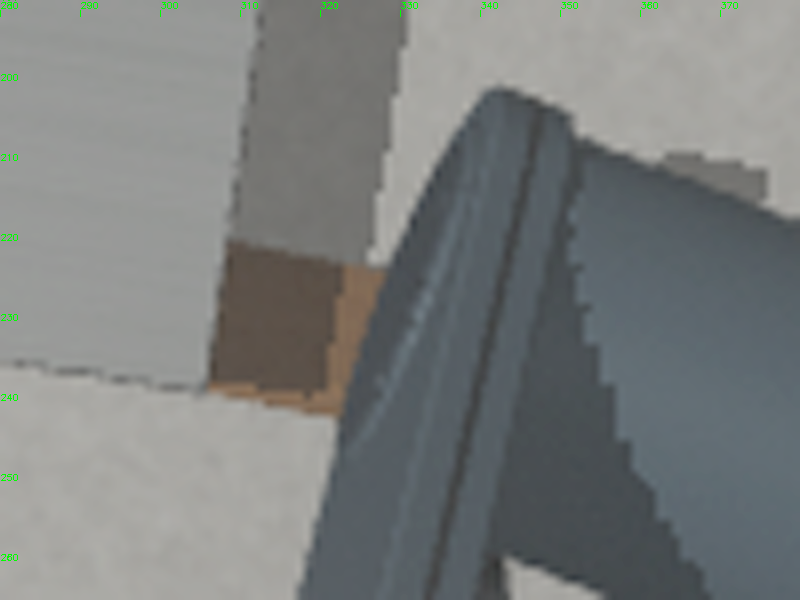

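Call:
servo_tool(motion=[[[1, 0, 0, 0, 0, 0, -0.39], [0, 0, 0, 0, 0, 0, -0.39], [1, 0, 0, 0, 0, 0, -0.39], [0, 0, 0, 0, 0, 0, -0.39], [1, 0, 0, 0, 0, 0, -0.39], [0, 0, 0, 0, 0, 0, -0.39], [1, 0, 0, 0, 0, 0, -0.39], [0, 0, 0, 0, 0, 0, -0.39], [0, 0, 0, 0, 0, 0, -0.39], [0, 0, 0, 0, 0, 0, -0.39]]])

```text
time_s: 11.1
tcp_pos: [0.5067, -0.0791, 0.0033]
eef_rot: [[0.207, 0.978, 0.0], [0.978, -0.207, -0.0], [-0.0, 0.0, -1.0]]
wrist_force: [-0.5, -0.4, 0.2]
grip_width: 0.0262
```

Call:
servo_tool(motion=[[[1, 0, 0, 0, 0, 0, -0.39], [0, 0, 0, 0, 0, 0, -0.39], [1, 0, 0, 0, 0, 0, -0.39], [0, 0, 0, 0, 0, 0, -0.39], [1, 0, 0, 0, 0, 0, -0.39], [0, 0, 0, 0, 0, 0, -0.39], [0, 0, 0, 0, 0, 0, -0.39], [0, 0, 0, 0, 0, 0, -0.39], [0, 0, 0, 0, 0, 0, -0.39], [0, 0, 0, 0, 0, 0, -0.39]]])

```text
time_s: 12.1
tcp_pos: [0.5073, -0.0761, 0.0033]
eef_rot: [[0.207, 0.978, -0.0], [0.978, -0.207, -0.0], [-0.0, -0.0, -1.0]]
wrist_force: [0.8, -0.0, -0.7]
grip_width: 0.0261
```

```bash
cat >> h.py <<'E'
def force(n=5):
    F=[]
    for i in range(n): manip.snapshot('top'); F.append(manip.state()['wrist_force'])
    F=np.array(F); R=np.array(manip.state()['eef_rot']); print('F mean',F.mean(0).round(2),'sd/√n',(F.std(0)/n**.5).round(2),'tool',(R.T@F.mean(0)).round(2))
E
python3 - <<'E'
from h import *
to((.4904,-.147,.005),78);force()
E
```

```text
t 12.1 tcp [ 0.5073 -0.0761  0.0033] yaw 78.08 tilt 0.0 F [ 0.83 -0.04 -0.7 ] w 0.0261 | shift mm [-72.8  -1.9  -1.7] turn z 0.08
F mean [-0.36  0.39 -0.11] sd/√n [0.13 0.24 0.19] tool [ 0.3  -0.43  0.11]
```

Call:
servo_tool(motion=[[[1, 0, 0, 0, 0, 0, -0.39], [0, 0, 0, 0, 0, 0, -0.39], [1, 0, 0, 0, 0, 0, -0.39], [0, 0, 0, 0, 0, 0, -0.39], [1, 0, 0, 0, 0, 0, -0.39], [0, 0, 0, 0, 0, 0, -0.39], [0, 0, 0, 0, 0, 0, -0.39], [0, 0, 0, 0, 0, 0, -0.39], [0, 0, 0, 0, 0, 0, -0.39], [0, 0, 0, 0, 0, 0, -0.39]]])

```text
time_s: 13.35
tcp_pos: [0.5079, -0.0732, 0.0033]
eef_rot: [[0.207, 0.978, 0.0], [0.978, -0.207, 0.0], [0.0, 0.0, -1.0]]
wrist_force: [-0.2, 0.2, -0.1]
grip_width: 0.0262
```

Call:
servo_tool(motion=[[[1, 0, 0, 0, 0, 0, -0.39], [0, 0, 0, 0, 0, 0, -0.39], [1, 0, 0, 0, 0, 0, -0.39], [0, 0, 0, 0, 0, 0, -0.39], [1, 0, 0, 0, 0, 0, -0.39], [0, 0, 0, 0, 0, 0, -0.39], [0, 0, 0, 0, 0, 0, -0.39], [0, 0, 0, 0, 0, 0, -0.39], [0, 0, 0, 0, 0, 0, -0.39], [0, 0, 0, 0, 0, 0, -0.39]]])

```text
time_s: 14.35
tcp_pos: [0.5085, -0.0703, 0.0033]
eef_rot: [[0.207, 0.978, -0.0], [0.978, -0.207, 0.0], [0.0, -0.0, -1.0]]
wrist_force: [-0.4, -0.7, -0.1]
grip_width: 0.0259
```

Run:
```python
from h import *
to((.4904,-.147,.005),78);force()
```

```text
t 14.35 tcp [ 0.5085 -0.0703  0.0033] yaw 78.07 tilt 0.0 F [-0.36 -0.7  -0.15] w 0.0259 | shift mm [-78.8  -1.8  -1.7] turn z 0.07
F mean [-0.17  0.06  0.17] sd/√n [0.18 0.1  0.05] tool [ 0.02 -0.18 -0.17]
```

Call:
servo_tool(motion=[[[1, 0, 0, 0, 0, 0, -0.39], [0, 0, 0, 0, 0, 0, -0.39], [1, 0, 0, 0, 0, 0, -0.39], [0, 0, 0, 0, 0, 0, -0.39], [1, 0, 0, 0, 0, 0, -0.39], [0, 0, 0, 0, 0, 0, -0.39], [0, 0, 0, 0, 0, 0, -0.39], [0, 0, 0, 0, 0, 0, -0.39], [0, 0, 0, 0, 0, 0, -0.39], [0, 0, 0, 0, 0, 0, -0.39]]])

```text
time_s: 15.6
tcp_pos: [0.5092, -0.0675, 0.0033]
eef_rot: [[0.207, 0.978, 0.0], [0.978, -0.207, -0.0], [-0.0, 0.0, -1.0]]
wrist_force: [-0.9, -4.1, -0.3]
grip_width: 0.0263
```

Run:
```python
from h import *; from zoom import z
snap('side','s5'); z('s5',130,190,310,325,4,'s5z')
to((.4904,-.147,.005),78);force()
```

```text
t 15.65 tcp [ 0.5091 -0.0675  0.0033] yaw 78.07 tilt 0.01 F [-2.1  -4.75 -0.26] w 0.0259 | shift mm [-81.6  -1.9  -1.7] turn z 0.07
F mean [-1.17 -4.46 -0.47] sd/√n [0.17 0.34 0.15] tool [-4.6  -0.23  0.47]
```

View pics/s5z.png

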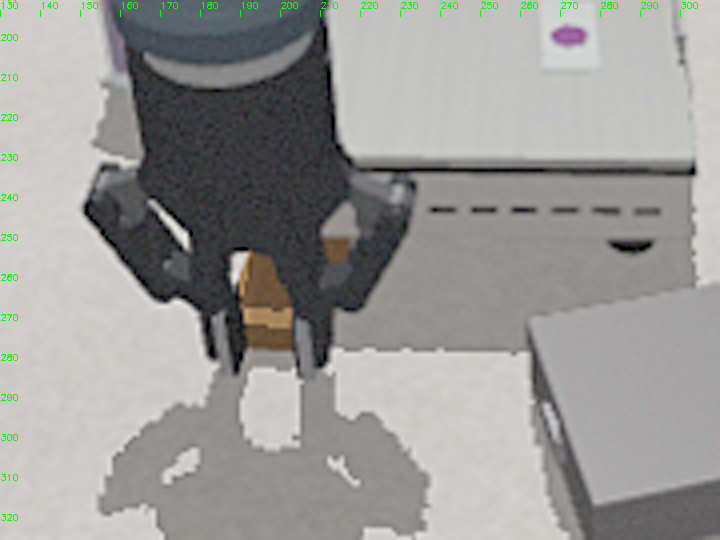

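The push force rose to 4.6 N, so the wedge is bearing on the foot. I'll back off, lift and shut the fingers.

Call:
servo_tool(motion=[[[-5, 0, 0, 0, 0, 0, -0.39], [-10, 0, 0, 0, 0, 0, -0.39], [-10, 0, 0, 0, 0, 0, -0.39], [0, 0, 0, 0, 0, 0, -0.39], [0, 0, -15, 0, 0, 0, -0.39], [0, 0, -20, 0, 0, 0, -0.39], [0, 0, -20, 0, 0, 0, -0.39], [0, 0, -20, 0, 0, 0, -1], [0, 0, -20, 0, 0, 0, -1], [0, 0, -15, 0, 0, 0, -1]]])

```text
time_s: 16.9
tcp_pos: [0.5042, -0.0919, 0.1146]
eef_rot: [[0.207, 0.978, 0.001], [0.978, -0.207, -0.0], [0.0, 0.001, -1.0]]
wrist_force: [0.3, -0.1, -0.8]
grip_width: -0.0004
```

Run:
```python
from h import *; from zoom import z
snap('side','s6'); z('s6',130,190,310,325,4,'s6z')
to((.5285,.0115,.095),78)
```

```text
t 16.95 tcp [ 0.5055 -0.0923  0.1167] yaw 78.06 tilt 0.27 F [0.37 0.33 1.65] w 0.0002 | shift mm [106.4   0.9  21.6] turn z 0.06
```

View pics/s6z.png

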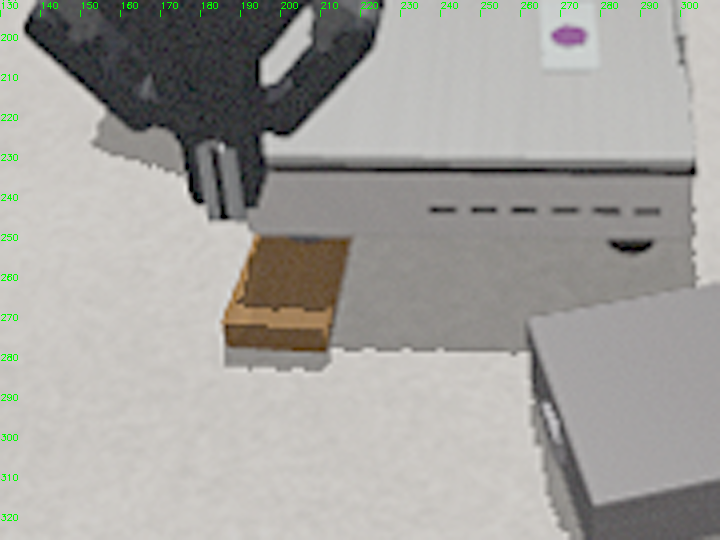

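The wedge sits under the corner, with its thick end at (185–212, 270–278) and its sides centred on the visible foot at about (205,250). The warmer hasn't moved. Next I go above the spot.

Call:
servo_tool(motion=[[[15, 0, 0, 0, 0, 0, -1], [20, 0, 0, 0, 0, 0, -1], [20, 0, 0, 0, 0, 0, -1], [20, 0, 0, 0, 0, 0, -1], [20, 1, 0, 0, 0, 0, -1], [11, 0, 5, 0, 0, 0, -1], [0, 0, 10, 0, 0, 0, -1], [0, 0, 5, 0, 0, 0, -1], [0, 0, 0, 0, 0, 0, -1], [0, 0, 0, 0, 0, 0, -1]]])

```text
time_s: 17.95
tcp_pos: [0.5265, 0.0111, 0.0928]
eef_rot: [[0.208, 0.978, -0.001], [0.978, -0.208, 0.0], [-0.0, -0.001, -1.0]]
wrist_force: [-0.7, 0.8, 0.2]
grip_width: 0.0001
```

Run:
```python
from h import *; from zoom import z
snap('side','s7'); z('s7',130,150,310,285,4,'s7z')
to((.5285,.0115,.072),78);force()
```

```text
t 18.0 tcp [0.5268 0.011  0.0932] yaw 78.01 tilt 0.01 F [-1.05 -0.52  0.57] w -0.0001 | shift mm [ 0.8  1.5 21.2] turn z 0.01
F mean [-0.11  0.38 -0.14] sd/√n [0.15 0.16 0.14] tool [ 0.35 -0.19  0.14]
```

View pics/s7z.png

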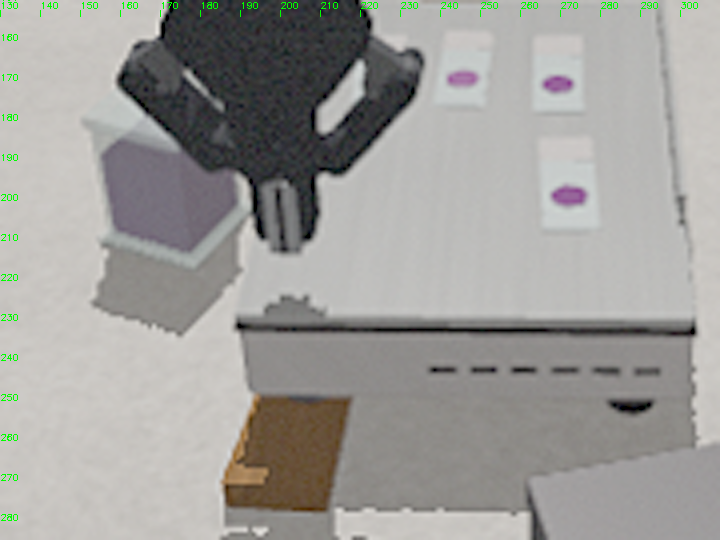

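The fingers are over the front-right corner at (200,212). Lowering them to just above the top, then pressing slowly.

Call:
servo_tool(motion=[[[0, 0, 5, 0, 0, 0, -1], [0, 0, 5, 0, 0, 0, -1], [0, 0, 5, 0, 0, 0, -1], [0, 0, 3, 0, 0, 0, -1], [0, 0, 2, 0, 0, 0, -1], [0, 0, 1, 0, 0, 0, -1], [0, 0, 1, 0, 0, 0, -1], [0, 0, 0.5, 0, 0, 0, -1], [0, 0, 0, 0, 0, 0, -1], [0, 0, 0, 0, 0, 0, -1]]])

```text
time_s: 19.25
tcp_pos: [0.527, 0.0117, 0.0709]
eef_rot: [[0.207, 0.978, 0.0], [0.978, -0.207, -0.0], [0.0, 0.0, -1.0]]
wrist_force: [0.5, 0.3, -0.3]
grip_width: 0.0003
```

Call:
servo_tool(motion=[[[0, 0, 0.5, 0, 0, 0, -1], [0, 0, 0, 0, 0, 0, -1], [0, 0, 0.5, 0, 0, 0, -1], [0, 0, 0, 0, 0, 0, -1], [0, 0, 0, 0, 0, 0, -1], [0, 0, 0, 0, 0, 0, -1], [0, 0, 0, 0, 0, 0, -1], [0, 0, 0, 0, 0, 0, -1], [0, 0, 0, 0, 0, 0, -1], [0, 0, 0, 0, 0, 0, -1]]])

```text
time_s: 20.25
tcp_pos: [0.5269, 0.0117, 0.07]
eef_rot: [[0.207, 0.978, 0.0], [0.978, -0.207, -0.0], [-0.0, 0.0, -1.0]]
wrist_force: [-0.9, -0.1, 5.4]
grip_width: 0.0001
```

Call:
servo_tool(motion=[[[0, 0, 0.5, 0, 0, 0, -1], [0, 0, 0, 0, 0, 0, -1], [0, 0, 0, 0, 0, 0, -1], [0, 0, 0, 0, 0, 0, -1], [0, 0, 0, 0, 0, 0, -1], [0, 0, 0, 0, 0, 0, -1], [0, 0, 0, 0, 0, 0, -1], [0, 0, 0, 0, 0, 0, -1], [0, 0, 0, 0, 0, 0, -1], [0, 0, 0, 0, 0, 0, -1]]])

```text
time_s: 21.25
tcp_pos: [0.5269, 0.0117, 0.07]
eef_rot: [[0.207, 0.978, 0.0], [0.978, -0.207, -0.0], [-0.0, 0.001, -1.0]]
wrist_force: [-2.1, 0.1, 9.6]
grip_width: -0.0
```

Run:
```python
from h import *; from zoom import z
snap('side','s8'); z('s8',130,150,310,285,4,'s8z'); snap('top','t8')
to((.5285,.0115,.07),78);force()
```

```text
t 21.35 tcp [0.5269 0.0117 0.07  ] yaw 78.08 tilt 0.03 F [-3.09  0.68  9.58] w 0.0003 | shift mm [ 0.1  1.6 -0. ] turn z 0.08
F mean [-2.61  0.18  9.11] sd/√n [0.06 0.23 0.19] tool [-0.37 -2.59 -9.11]
```

View pics/s8z.png

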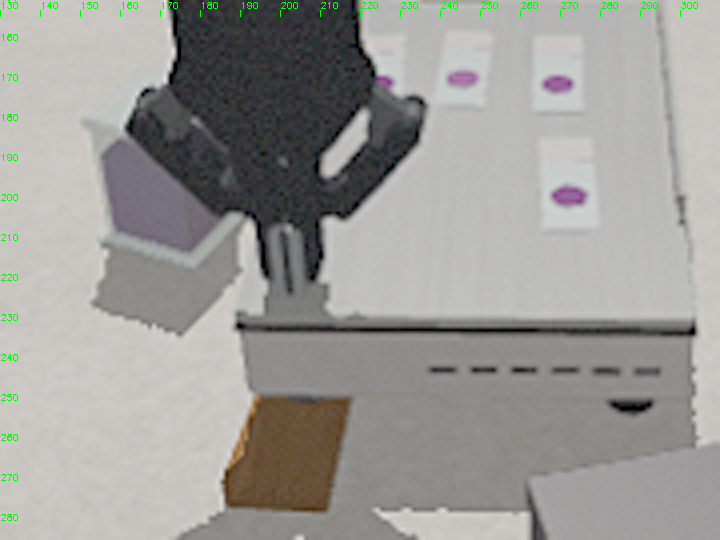

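The corner stays at z = 0.0700 as the press goes from 5.4 N to 9 N. The wedge, at (185–217, 250–278), and the warmer edge at (188–303, 232) haven't moved. Handing in.

Run:
```python
from h import *
to((.5285,.0115,.07),78); print(manip.job_done()); to((.5285,.0115,.07),78)
```

```text
t 21.6 tcp [0.5269 0.0117 0.07  ] yaw 78.08 tilt 0.03 F [-2.56  0.07  8.51] w -0.0002 | shift mm [ 0.1  1.6 -0. ] turn z 0.08
the job is handed in; nothing more can be done
None
the job is handed in; nothing more can be done
```

The wedge is under the short foot, the warmer no longer rocks, and I handed the job in at 21.6 s with the fingers still pressing on the corner. No verdict came back.

- **Pushing:** I pushed the wedge from its thick end with the two part-open fingers, turning it 6° on the way to line it up with the foot. The push force rose from about 0 to 4.6 N within 3 mm. By my estimate the foot then stood about 25 mm ahead of the wedge's middle and within about 1 mm of its centre line.
- **Pressing:** I then pressed with shut fingers about 2 mm from the estimated press spot. The corner stayed at 70.0 mm as the force went from 5.4 to about 9 N.
- **Last checks:** The final press held at 8.5 to 9.6 N, with about 2.6 N sideways on the fingers. The last side picture shows the warmer and wedge where they stood, and no move came near the jar, bottle or slide box.
- **Not measured:** I judged the warmer level from the pictures and from the corner not sinking; I did not measure its tilt.

No check failed or disagreed.

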